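Open the ratchet bar clamp after a panel glue-up

ROBOT

A 6-joint arm with a two-finger parallel gripper is mounted at the origin on the work surface. World frame = base frame: x ahead of the robot, y to its left, z up, the work surface at z = 0. Lengths are in m, angles in rad, forces in N, time in s.
With the tool pointing down it reaches from about 0.15 to 0.775 m from the base axis. Payload 6.1 kg.
Tool frame: the origin (TCP) lies at the very end of the fingers, on their centre line; the grasp point (between the pads) lies 19 mm behind it; z points along the fingers, y is the line along which they close (so a half turn about z gives the same grasp; the last joint's range is limited). The gripper opens to 85 mm and grips with 20 to 120 N. Pads are 22 mm wide; open, the fingers measure 114 mm over their backs; the gripper's body (76 mm by 85 mm) begins 54 mm behind the grasp point. The pads swing forward as they close: fully open they stand 13 mm farther back than shut.
Start: joints at [-1.184, 0.126, -0.04, 1.405, 0, 1.571], TCP at [0.198, -0.486, 0.231] pointing down, gripper open.
Joint ranges: [-2.72, 2.72], [-0.95, 1.95], [-1.27, 1.35], [-1.78, 2.02], [-1.46, 1.47], [-3.14, 3.14]. Speed limits (rad/s): [2.39, 2.39, 3.01, 3.14, 3.14, 3.14].

INTERFACE

Orientations are given as a unit quaternion [w, x, y, z].
In Python, from station import telemetry, viewer, arm gives the robot as it stands. The module is installed in compiled form; this text tells all that it offers.
- The arm moves only by the tool apply_moves, never from a script. Its argument "targets" is text: rows parted by semicolons, each of 7 numbers parted by spaces: the shift along the tool's x, y, z normalised to -1 to 1, where 1 is 40 cm, then the turn, a rotation vector about the tool's x, y, z normalised to -1 to 1, where 1 is pi/2 rad, then the opening, from 0 (shut) to 1 (fully open). A call has 1 to 12 rows; each row is the pose to reach, as a shift and turn from the pose commanded when the call began, along the tool's axes at that moment; what a row does not reach only later rows make up. A row lasts 1/10 s, in which the tool goes at most 50 mm and 8.59 degrees, less where a joint would pass 70% of its speed; a pose out of reach is approached as far as the arm can. A call with a number of a shift or a turn outside -1 to 1 is refused whole. A call with a gripper value outside its range is refused whole. The fingers move at their own pace and stop on an object; the grip force is fixed at half the most. Time passes only in rows, so rows that repeat a pose let the fingers close. It gives the time, the measured TCP pose, the force, the opening and the grip force at its end, in the units of the state.
- telemetry.get_state(): the state, without advancing time (a new reading comes with each control period).
- viewer.snapshot(name): name is "side" or "top"; returns the picture (480x640x3 uint8, blue, green, red); there is no depth.
- viewer.camera_model(name): a dict with "fov_y" (degrees; the focal length in pixels is half the picture's height over the tangent of half this angle, whatever the lens; pixels are square), "cx", "cy" (the principal point, pixels), "T" (4x4, takes a point from camera to world coordinates). Camera axes: x right, y down, z forward; pixel columns grow to the right and rows downward; lengths in m; the calibration is good to about 2 mm. A picture is of the moment at which its call begins. camera_model takes no time and is no camera call.
- arm.close_job(): hands the job in; it is judged then, once.
The state is a dict: "t": time; "qpos": joint angles; "dq": joint speeds; "effort": joint torques, N m; "eef_pos": TCP position; "eef_rot": TCP orientation; "ft_force": force on the tool from outside, world axes, zero at the start; "wrist_torque": the same for the moment, N m; "gripper_width": opening from 0.0 (shut) to 1.0 (fully open); "grasp_force": force on a finger pad.
Only numpy, scipy, OpenCV 4.12 (cv2) and the standard library are available. Lean on these libraries where they do the work, as an engineer would, in place of code of your own. Each camera call takes 0.05 s, during which the arm holds its last target. There are 200 camera calls.

TASK

The glue in the three-board painting panel has dried and the clamp's screw is already slack, so open the ratchet bar clamp with your fingertips: press down the steel thumb catch on the sliding jaw to free the ratchet, keep it pressed while you push the jaw back along the bar, away from the panel, right up to the end stop, then let the catch spring up again so that the jaw stays locked there. Only press and push: leave the panel lying where it is, and do not shift or pick up anything else on the bench.

Things in the scene. Friction and masses are not known exactly. Their poses are not given: they have to be found in the camera images.
- clamp: aluminium ratchet bar clamp lying in two notched wooden bearers, fixed to the bench. Bar 20 mm wide, its top and the bearers' 46 mm above the bench, saw teeth on top. Origin on the bench under the middle of the bar; y runs along the bar from the screw (tommy bar at y = -306 mm) towards the end stop; x is across the bar, z up
- bar_stop (a point): middle of the end stop's face that the jaw comes to rest against, at clamp y = 248 mm, 40 mm above the bench; the stop is a grey block 60 mm high, 38 mm wide. Axes of the clamp
- jaw (a joint): place of the grey sliding jaw along the bar (m). Its clamping face is at clamp y = 10 mm + this value, its rear 86 mm farther. Grows as the clamp opens (+y), 0.152 at the end stop. Sliding takes about 2 N. While the catch is up the ratchet (8 mm pitch) blocks movement towards the stop
- jaw_heel (a point): middle of the heel's face on the panel side, 64 mm above the bench; clamp axes; moves with the jaw. From the panel side the jaw has: face plate 12 mm thick, 48 mm wide, top at 84 mm; open well 66 mm long, open at both sides, holding the catch; then the heel, an upright 8 mm thick, 38 mm wide, top at 72 mm. A finger in the well pushes on the heel
- catch (a joint): angle of the steel thumb catch (rad): 0 = up, ratchet locked; grows as the pad is pressed; ratchet free above about 0.22; 0.34 = bottom stop. A spring returns it. At the end stop, and every 8 mm before it, the ratchet locks when the catch is let up. Pressing the pad's middle takes about 5 N at first, 9 N at the bottom
- catch_pad (a point): middle of the upper face of the catch's pad; clamp axes, tilting with the catch. Pad 30 mm across the bar, 28 mm along it. Up: its middle 62 mm above the bench and 22 mm from the heel, sloping 0.25 rad up towards the stop. Pressed to 0.25 rad it is level with its middle at 55 mm; at the bottom stop 52 mm. Its hinge pin is 26 mm nearer the panel, at 40 mm height
- panel: glued panel of three boards, 260 mm (x, across the bar) by 168 mm by 20 mm, resting on the bearers between the jaws, its top 66 mm above the bench; origin at the centre of its underside. A gap of 5 to 28 mm separates it from the sliding jaw. Leave it there
- glue_bottle: white plastic glue bottle, 56 mm across, 165 mm tall, standing beside the bar; origin at the centre of its underside. Leave alone
- brush_tin: steel tin 76 mm across and 100 mm tall with three brushes standing in it up to 220 mm high, beside the bar; origin at the centre of its underside. Leave alone
- flat_brush: flat brush, 190 mm long, lying on the bench near the bar; origin under its middle. Leave alone
- palette_knife: broad painter's knife, 210 mm long, lying on top of the panel; origin under its middle. Leave alone
- mixing_bowl: white ceramic bowl, 173 mm across, 78 mm tall, two brushes lean in it up to 140 mm high and 150 mm out from its middle; origin at the centre of its underside. Leave alone
- glass_bottle: green swing-top glass bottle, 82 mm across, 264 mm tall; origin at the centre of its underside. Leave alone
- paint_tube: lying aluminium paint tube, 145 mm long, 37 mm thick; origin under its middle. Leave alone
- mallet: wooden joiner's mallet lying on the bench, 290 mm long, head 125 mm wide and 66 mm high; origin near the middle of its length at bench height. Leave alone

How it is judged:
By the outcome, as a careful person would: the job done as asked, in the order asked, and still so for the second after the job is handed in, with the robot touching nothing.
It also fails if it takes over 35 s, if anything falls off the work surface, if the arm or the gripper's body presses on something with over 40 N, if the wrist force passes 120 N, or if a joint passes its speed limit or range.

## Working session

There is one attempt and no reset: what is moved stays moved. The work goes in short steps, Python scripts to look and compute and a tool call to move; the robot and the scene stay as the last step left them, time stands still between calls to the robot, and variables do not carry over. Pictures are saved under pics/ and viewed, at most 10 in all, crops included, and the job is handed in when it is done.

Besides the shell and the picture viewer there is one more tool, called as name(argument=value, ...), one argument or row to a line, values as JSON. apply_moves: Moves the arm, as the interface text tells. Scaled input: -1 to 1 covers 40 cm each way for a shift and pi/2 rad each way for a turn. Its arguments: {"type":"object","properties":{"targets":{"type":"string"}},"required":["targets"]}

```bash
mkdir -p pics; python3 - <<'E'
from station import telemetry, viewer
import cv2, numpy as np
for n in("top","side"):
    cv2.imwrite(f"pics/{n}0.png",viewer.snapshot(n)); m=viewer.camera_model(n); print(n,m["fov_y"],m["cx"],m["cy"],np.round(m["T"],4).tolist())
s=telemetry.get_state(); print(s["t"],s["eef_pos"],s["eef_rot"],s["gripper_width"],s["ft_force"])
E
```

```text
top 43.39716823440723 316.81367323689614 238.73584605641315 [[-0.0172, -0.9974, 0.0699, 0.387], [-0.9998, 0.0164, -0.0119, 0.099], [0.0107, -0.07, -0.9975, 1.6686], [0.0, 0.0, 0.0, 1.0]]
side 46.696322754746014 318.60006909001595 241.22554953952292 [[-0.8879, -0.2993, 0.3493, 0.0274], [-0.4598, 0.6021, -0.6528, 0.9882], [-0.0149, -0.7402, -0.6722, 0.9951], [0.0, 0.0, 0.0, 1.0]]
0.1 [ 0.19790554 -0.48586081  0.23061042] [-7.10572722e-04  9.81355070e-01  1.92202252e-01 -1.30182010e-04] 0.9963097306283122 [-0.42420646  0.67207855 -1.22940772]
```

View pics/top0.png

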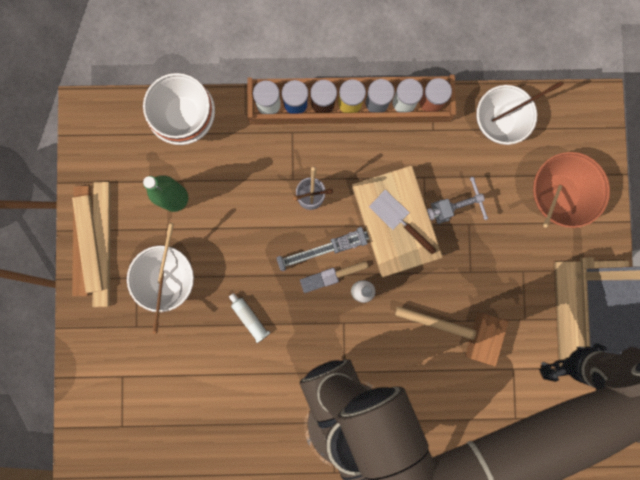

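View pics/side0.png

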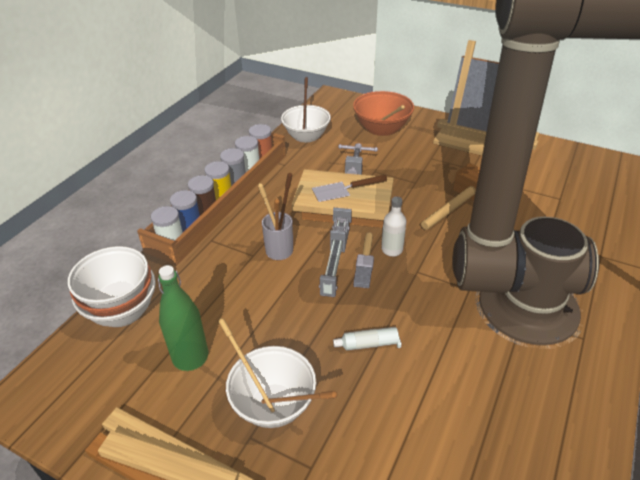

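The top view shows the clamp from its tommy bar (482,198) through the jaw (350,240) to the end stop (283,262). The side view shows the jaw near (342,220) and the stop near (328,287). I'll zoom in on both.

```bash
cat > h.py <<'E'
import numpy as np
from station import viewer
def ray(n,u,v):
    m=viewer.camera_model(n); f=240/np.tan(np.radians(m["fov_y"])/2); T=np.array(m["T"])
    return T[:3,3], T[:3,:3]@np.array([(u-m["cx"])/f,(v-m["cy"])/f,1])
def onz(n,u,v,z):
    o,d=ray(n,u,v); return o+d*(z-o[2])/d[2]
def tri(a,b):
    (o,d),(p,e)=ray("top",*a),ray("side",*b)
    s=np.linalg.lstsq(np.c_[d,-e],p-o,rcond=None)[0]; x,y=o+s[0]*d,p+s[1]*e
    return (x+y)/2,np.linalg.norm(x-y)
def proj(n,P):
    m=viewer.camera_model(n); f=240/np.tan(np.radians(m["fov_y"])/2); q=np.linalg.inv(np.array(m["T"]))@np.r_[P,1]
    return q[0]/q[2]*f+m["cx"],q[1]/q[2]*f+m["cy"]
E
python3 - <<'E'
import cv2
t=cv2.imread("pics/top0.png")[185:285,265:400]; s=cv2.imread("pics/side0.png")[195:300,290:425]
cv2.imwrite("pics/c1.png",cv2.vconcat([cv2.resize(t,None,fx=5.6,fy=5.6,interpolation=cv2.INTER_CUBIC)]))
cv2.imwrite("pics/c2.png",cv2.resize(s,None,fx=5.6,fy=5.6,interpolation=cv2.INTER_CUBIC))
E
```

```text
(no output)
```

View pics/c1.png

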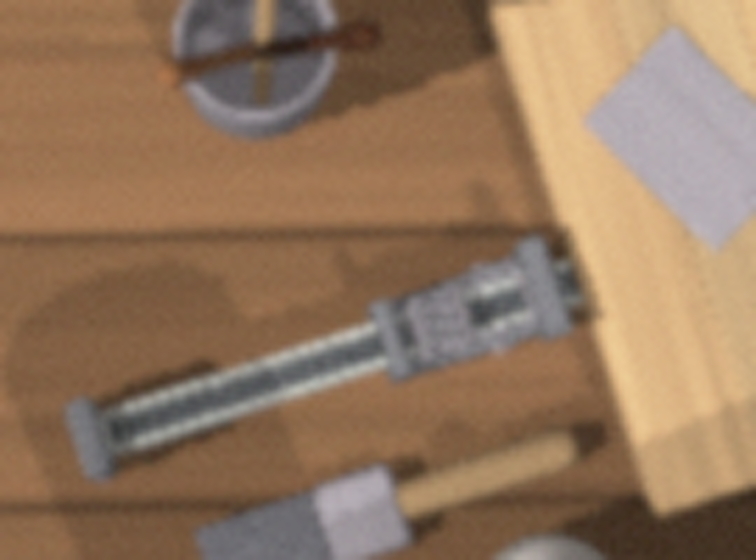

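View pics/c2.png

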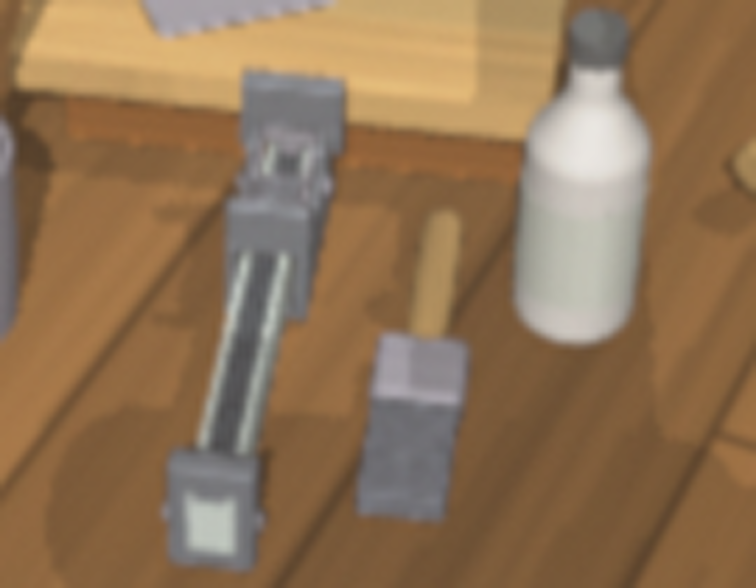

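```bash
python3 - <<'E'
from h import *
c=lambda x,y:(265+x/5.6-.4,185+y/5.6-.4)
d=lambda x,y:(290+x/5.6-.4,195+y/5.6-.4)
P={k:onz("top",*c(*p),z) for k,p,z in(("plate",(547,285),.084),("heel",(390,340),.072),("stop",(90,437),.06),("pad",(443,325),.062))}
for k in P: print(k,P[k].round(4))
a=P["plate"]-P["stop"]; print("yaw of +y",np.degrees(np.arctan2(-a[1],-a[0])))
a=P["stop"]-P["plate"]; L=np.hypot(*a[:2]); y=a[:2]/L
for k in P: print(k, "along",((P[k]-P["stop"])[:2]@y).round(4),"across",((P[k]-P["stop"])[:2]@[y[1],-y[0]]).round(4))
# side: stop top middle, plate top middle, heel top middle
for k,p,z in(("plate",(295,77),.084),("heel",(270,205),.072),("stop",(215,458),.06)): print("side",k,onz("side",*d(*p),z).round(4))
for k,r in(("gl",(363,291)),):print(k,onz("top",*r,.15))
print("tin rim",onz("top",311,193,.1), "brush tips", onz("top",*c(265,10),.2),onz("top",*c(375,35),.2))
from station import telemetry
from scipy.spatial.transform import Rotation as R
q=telemetry.get_state()["eef_rot"]; print(R.from_quat(np.r_[q[1:],q[0]]).as_matrix().round(4))
E
```

```text
plate [ 0.5045 -0.0398  0.084 ]
heel [0.4805 0.0341 0.072 ]
stop [0.4374 0.1773 0.06  ]
pad [0.4879 0.0083 0.062 ]
yaw of +y 107.1900624890164
plate along -0.2273 across -0.0
heel along -0.1495 across -0.0011
stop along 0.0 across 0.0
pad along -0.1764 across -0.0017
side plate [ 0.5042 -0.0371  0.084 ]
side heel [0.481 0.037 0.072]
side stop [0.4375 0.179  0.06  ]
gl [ 0.35986974 -0.03271152  0.15      ]
tin rim [0.61720923 0.09357192 0.1       ] brush tips [0.61886389 0.09138822 0.2       ] [0.60706314 0.04334823 0.2       ]
[[ 9.261e-01  3.772e-01 -5.000e-04]
 [ 3.772e-01 -9.261e-01  1.300e-03]
 [ 0.000e+00 -1.400e-03 -1.000e+00]]
```

The crops show the face plate top at (547,285), pad (443,325), heel top (390,340) and stop (90,437) in the top crop. The side crop agrees to about 2 mm. Next I shut the fingers, turn tool x along the bar and travel above the bottle's height.

apply_moves(
  targets="0.684 -0.532 -0.05 0 0 -0.944 0;0.684 -0.532 -0.05 0 0 -0.944 0;0.684 -0.532 -0.05 0 0 -0.944 0;0.684 -0.532 -0.05 0 0 -0.944 0;0.684 -0.532 -0.05 0 0 -0.944 0;0.684 -0.532 -0.05 0 0 -0.944 0;0.684 -0.532 -0.05 0 0 -0.944 0;0.684 -0.532 -0.05 0 0 -0.944 0;0.684 -0.532 -0.05 0 0 -0.944 0;0.684 -0.532 -0.05 0 0 -0.944 0;0.684 -0.532 -0.05 0 0 -0.944 0;0.684 -0.532 -0.05 0 0 -0.944 0",
)

```text
t: 1.3
eef_pos: [0.371, -0.1859, 0.2511]
eef_rot: [-0.0, 0.595, 0.804, -0.0]
ft_force: [-0.0, 0.5, -0.4]
gripper_width: 0.002
grasp_force: 0.0
```

```bash
cat >> h.py <<'E'
from station import telemetry
from scipy.spatial.transform import Rotation as R
Y=np.array([-.2955,.9553,0]); HEEL=np.array([.4819,.0299,0])  # heel's panel-side face at start
def rep(goal=None):
    s=telemetry.get_state(); q=s["eef_rot"]; M=R.from_quat(np.r_[q[1:],q[0]]).as_matrix(); p=np.array(s["eef_pos"])
    print("t",round(s["t"],2),"p",p.round(4),"F",np.round(s["ft_force"],1),"w",round(s["gripper_width"],3),"yaw x",np.degrees(np.arctan2(M[1,0],M[0,0])).round(1),"tilt",M[:2,2].round(4),"q",np.round(s["qpos"],2), "from heel",((p-HEEL)@Y).round(4))
    if goal is not None: print("shift norm",(M.T@(np.array(goal)-p)/.4).round(4))
E
python3 -c "
from h import *
rep([.4866,.0146,.12])"
```

```text
t 1.3 p [ 0.371  -0.1859  0.2511] F [-0.   0.5 -0.4] w 0.002 yaw x 106.9 tilt [-0.0004  0.0002] q [-0.46 -0.08 -0.21  1.44 -0.    0.81] from heel -0.1734
shift norm [0.3952 0.4226 0.3277]
```

apply_moves(
  targets="0.395 0.423 0 0 0 0 0;0.395 0.423 0 0 0 0 0;0.395 0.423 0 0 0 0 0;0.395 0.423 0 0 0 0 0;0.395 0.423 0 0 0 0 0;0.395 0.423 0 0 0 0 0;0.395 0.423 0.37 0 0 0 0;0.395 0.423 0.37 0 0 0 0;0.395 0.423 0.37 0 0 0 0;0.395 0.423 0.37 0 0 0 0;0.395 0.423 0.37 0 0 0 0",
)

```text
t: 2.4
eef_pos: [0.4858, 0.0142, 0.1038]
eef_rot: [-0.001, 0.595, 0.804, -0.0]
ft_force: [0.1, 0.5, 0.1]
gripper_width: -0.004
grasp_force: 0.0
```

```bash
python3 -c "
from h import *
import cv2
rep([.4866,.0146,.067])
t=viewer.snapshot('top')[185:285,265:400]; s=viewer.snapshot('side')[160:290,270:430]
cv2.imwrite('pics/a.png',cv2.hconcat([cv2.resize(t,(400,296)),cv2.resize(s,(400,325),interpolation=cv2.INTER_CUBIC)[:296]]))
cv2.imwrite('pics/a.png',cv2.resize(s,(720,585),interpolation=cv2.INTER_CUBIC))
print('tip in side crop',(np.array(proj('side',telemetry.get_state()['eef_pos']))-[270,160])*4.5)
"
```

```text
t 2.4 p [0.4858 0.0142 0.1038] F [0.1 0.5 0.1] w -0.004 yaw x 107.0 tilt [-0.0014 -0.0002] q [ 0.03  0.09 -0.37  1.12 -0.    1.3 ] from heel -0.0161
shift norm [0.0003 0.0023 0.0921]
tip in side crop [311.70238358 246.47956654]
```

View pics/a.png

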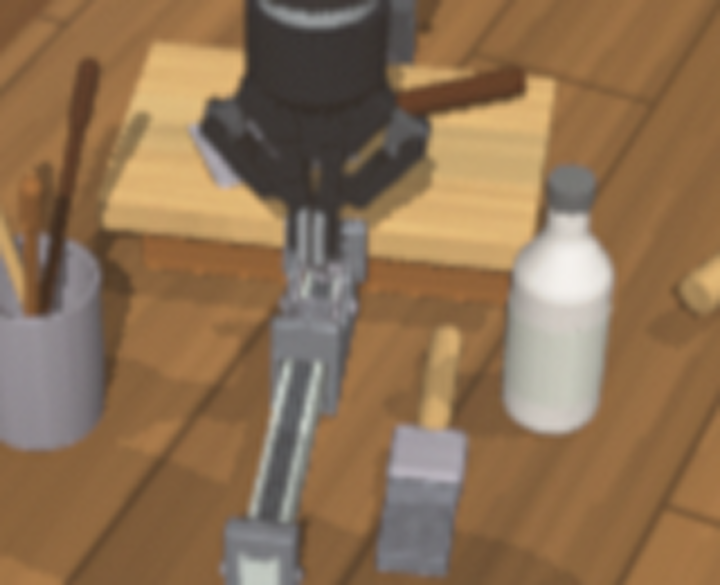

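The crop shows the closed fingertips at about (312,250), centred over the catch and clear of the bottle and the tin. Next I descend to press the catch.

apply_moves(
  targets="0 0.002 0.06 0 0 0 0;0 0.002 0.085 0 0 0 0;0 0.002 0.1 0 0 0 0;0 0.002 0.11 0 0 0 0;0 0.002 0.12 0 0 0 0;0 0.002 0.127 0 0 0 0;0 0.002 0.127 0 0 0 0;0 0.002 0.127 0 0 0 0",
)

```text
t: 3.3
eef_pos: [0.4879, 0.0153, 0.054]
eef_rot: [0.001, 0.594, 0.805, 0.001]
ft_force: [-1.4, 0.5, 6.8]
gripper_width: -0.001
grasp_force: 5.6
```

```bash
python3 -c "
from h import *
rep([.4866,.0146,.053])"
```

```text
t 3.3 p [0.4879 0.0153 0.054 ] F [-1.4  0.5  6.8] w -0.001 yaw x 107.1 tilt [0.0021 0.0002] q [ 0.03  0.12 -0.44  1.01  0.    1.3 ] from heel -0.0158
shift norm [-0.0006 -0.0037  0.0025]
```

apply_moves(
  targets="0.005 0 0.002 0 0 0 0;0.01 0 0.002 0 0 0 0;0.02 0 0.002 0 0 0 0;0.03 0 0.002 0 0 0 0;0.045 0 0.002 0 0 0 0;0.06 0 0.002 0 0 0 0;0.075 0 0.002 0 0 0 0",
)

```text
t: 4.0
eef_pos: [0.4794, 0.0434, 0.0539]
eef_rot: [0.002, 0.594, 0.804, 0.0]
ft_force: [-2.8, -2.8, 11.0]
gripper_width: -0.002
grasp_force: 8.3
```

```bash
python3 -c "
from h import *
import cv2
rep()
s=viewer.snapshot('side')[160:290,270:430]
cv2.imwrite('pics/b.png',cv2.resize(s,(720,585),interpolation=cv2.INTER_CUBIC))
"
```

```text
t 4.0 p [0.4794 0.0434 0.0539] F [-2.8 -2.8 11. ] w -0.002 yaw x 107.1 tilt [ 0.0032 -0.0014] q [ 0.09  0.11 -0.46  1.   -0.    1.36] from heel 0.0136
```

View pics/b.png

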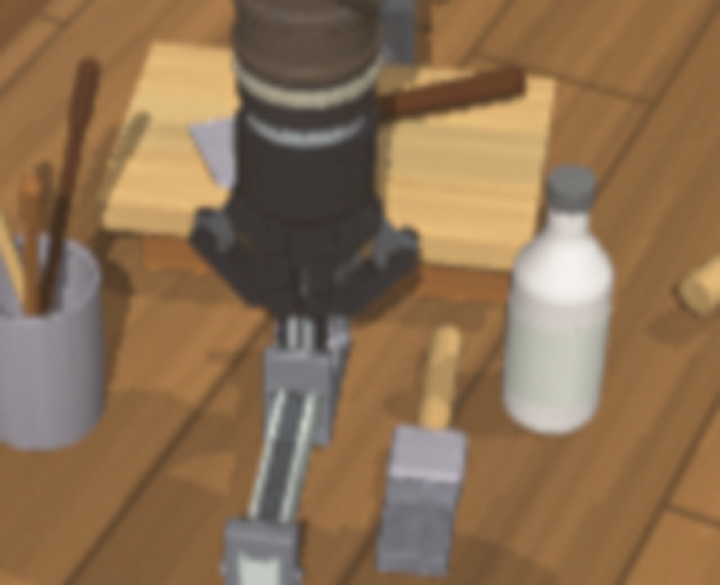

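The heel top has moved from (305,330) to (300,360) in the crop, so the jaw is sliding freely with the catch down. I'll keep pushing.

apply_moves(
  targets="0.02 0 0 0 0 0 0;0.045 0 0 0 0 0 0;0.07 0 0 0 0 0 0;0.095 0 0 0 0 0 0;0.12 0 0 0 0 0 0;0.145 0 0 0 0 0 0;0.17 0 0 0 0 0 0;0.195 0 0 0 0 0 0;0.215 0 0 0 0 0 0;0.235 0 0 0 0 0 0;0.25 0 0 0 0 0 0",
)

```text
t: 5.15
eef_pos: [0.4496, 0.1396, 0.0538]
eef_rot: [0.001, 0.594, 0.804, 0.001]
ft_force: [-3.7, -3.9, 12.6]
gripper_width: -0.003
grasp_force: 8.2
```

```bash
python3 -c "
from h import *
rep(); print(HEEL+Y*.136)"
```

```text
t 5.15 p [0.4496 0.1396 0.0538] F [-3.7 -3.9 12.6] w -0.003 yaw x 107.1 tilt [ 0.0027 -0.0004] q [ 0.3   0.09 -0.48  1.   -0.    1.57] from heel 0.1143
[0.441712  0.1598208 0.       ]
```

apply_moves(
  targets="0.005 0 0 0 0 0 0;0.01 0 0 0 0 0 0;0.015 0 0 0 0 0 0;0.02 0 0 0 0 0 0;0.024 0 0 0 0 0 0;0.024 0 0 0 0 0 0",
)

```text
t: 5.75
eef_pos: [0.4468, 0.1487, 0.0538]
eef_rot: [0.001, 0.594, 0.804, 0.001]
ft_force: [-4.2, -1.7, 12.3]
gripper_width: -0.001
grasp_force: 7.7
```

```bash
python3 -c "
from h import *
rep()"
```

```text
t 5.75 p [0.4468 0.1487 0.0538] F [-4.2 -1.7 12.3] w -0.001 yaw x 107.1 tilt [0.0025 0.0002] q [ 0.32  0.09 -0.48  1.   -0.    1.59] from heel 0.1239
```

apply_moves(
  targets="0.003 0 0 0 0 0 0;0.006 0 0 0 0 0 0;0.009 0 0 0 0 0 0;0.012 0 0 0 0 0 0;0.012 0 0 0 0 0 0",
)

```text
t: 6.25
eef_pos: [0.4456, 0.1524, 0.0538]
eef_rot: [0.002, 0.594, 0.804, 0.0]
ft_force: [-2.4, -6.0, 12.0]
gripper_width: -0.004
grasp_force: 9.3
```

```bash
python3 -c "
from h import *
import cv2
rep()
s=viewer.snapshot('side')[220:300,290:390]
cv2.imwrite('pics/c.png',cv2.resize(s,(700,560),interpolation=cv2.INTER_CUBIC))
"
```

```text
t 6.25 p [0.4456 0.1524 0.0538] F [-2.4 -6.  12. ] w -0.004 yaw x 107.1 tilt [ 0.0032 -0.0019] q [ 0.33  0.09 -0.48  1.   -0.    1.6 ] from heel 0.1278
```

View pics/c.png

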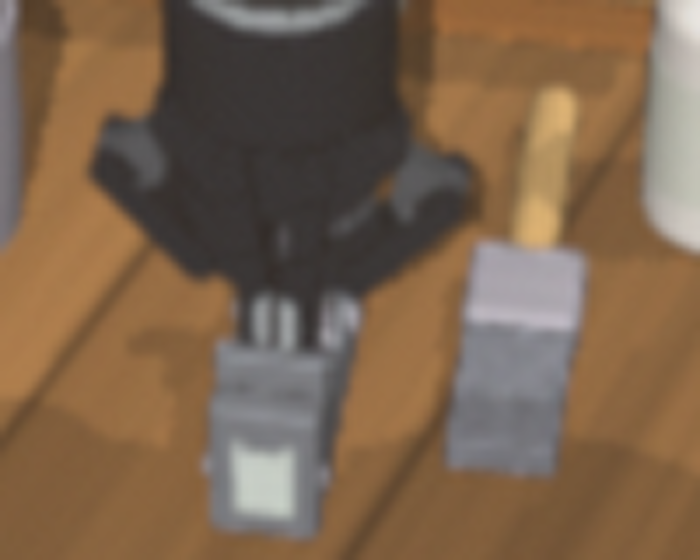

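The jaw's heel is now right at the stop block (265,380) in the crop, and the push force is starting to rise. I'll push a little more to seat it.

apply_moves(
  targets="0.004 0 0 0 0 0 0;0.008 0 0 0 0 0 0;0.011 0 0 0 0 0 0;0.011 0 0 0 0 0 0;0.011 0 0 0 0 0 0",
)

```text
t: 6.8
eef_pos: [0.4456, 0.1525, 0.0539]
eef_rot: [0.006, 0.595, 0.804, -0.003]
ft_force: [2.5, -21.8, 13.5]
gripper_width: 0.002
grasp_force: 17.2
```

```bash
python3 -c "
from h import *
rep()"
```

```text
t 6.8 p [0.4456 0.1525 0.0539] F [  2.5 -21.8  13.5] w 0.002 yaw x 106.9 tilt [ 0.0062 -0.0115] q [ 0.34  0.09 -0.48  1.   -0.01  1.61] from heel 0.1279
```

The jaw is against the stop: it took 22 N of push with no further travel. I'll ease the push slightly, let the catch rise, then lift clear.

apply_moves(
  targets="-0.006 0 0 0 0 0 0;-0.006 0 -0.008 0 0 0 0;-0.006 0 -0.016 0 0 0 0;-0.006 0 -0.024 0 0 0 0;-0.006 0 -0.032 0 0 0 0;-0.008 0 -0.04 0 0 0 0;-0.015 0 -0.05 0 0 0 0;-0.02 0 -0.08 0 0 0 0;-0.02 0 -0.15 0 0 0 0;-0.02 0 -0.25 0 0 0 0;-0.02 0 -0.35 0 0 0 0;-0.02 0 -0.45 0 0 0 0",
)

```text
t: 8.0
eef_pos: [0.4455, 0.1498, 0.2346]
eef_rot: [0.0, 0.594, 0.805, 0.001]
ft_force: [0.9, -0.4, -0.2]
gripper_width: 0.001
grasp_force: 0.0
```

apply_moves(
  targets="-0.2 -0.2 -0.2 0 0 0 0;-0.3 -0.3 -0.2 0 0 0 0;-0.4 -0.4 -0.2 0 0 0 0;-0.5 -0.5 -0.2 0 0 0 0;-0.6 -0.5 -0.2 0 0 0 0;-0.6 -0.5 -0.2 0 0 0 0;-0.6 -0.5 -0.2 0 0 0 0;-0.6 -0.5 -0.2 0 0 0 0",
)

```text
t: 8.8
eef_pos: [0.3243, -0.1412, 0.3134]
eef_rot: [0.001, 0.596, 0.803, 0.0]
ft_force: [0.4, 0.3, -0.2]
gripper_width: -0.001
grasp_force: 0.0
```

```bash
python3 -c "
from h import *
import cv2
rep()
t=viewer.snapshot('top'); s=viewer.snapshot('side')
cv2.imwrite('pics/d.png',cv2.vconcat([cv2.resize(t[185:285,265:445],(720,400),interpolation=cv2.INTER_CUBIC)]))
cv2.imwrite('pics/e.png',cv2.resize(s[190:300,285:425],(700,550),interpolation=cv2.INTER_CUBIC))
"
```

```text
t 8.8 p [ 0.3243 -0.1412  0.3134] F [ 0.4  0.3 -0.2] w -0.001 yaw x 106.8 tilt [ 0.0024 -0.0015] q [-0.41 -0.18 -0.16  1.59 -0.    0.87] from heel -0.1168
```

View pics/d.png

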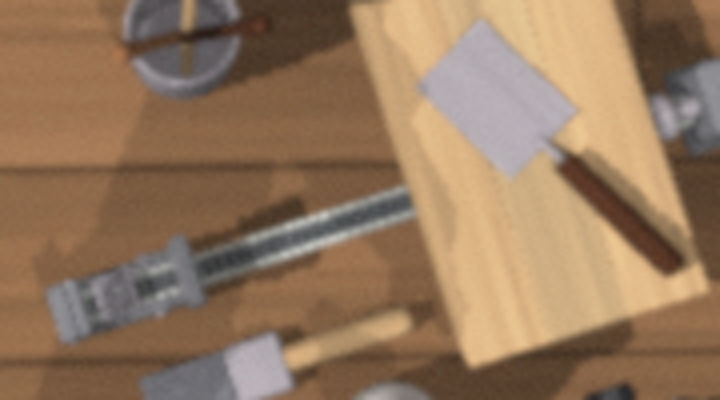

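View pics/e.png

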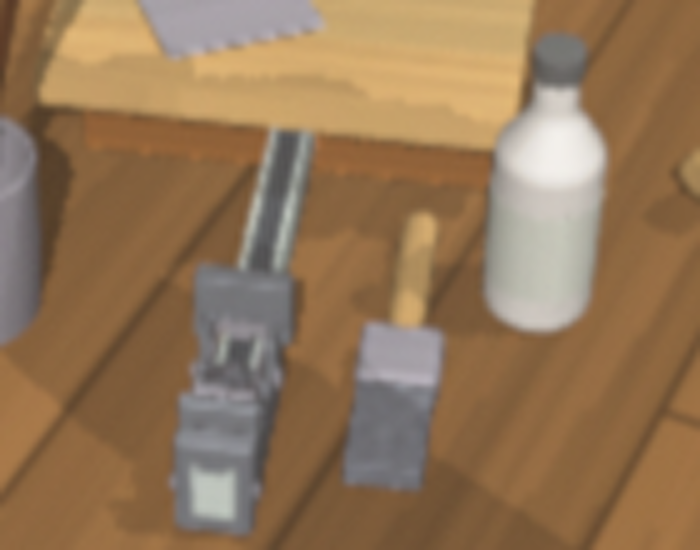

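The top crop shows the jaw against the stop at (65,310), with the pad up at (120,290). The side crop agrees (heel and stop at (215,420)), and nothing else has moved. I'm handing in.

```bash
python3 -c "
from station import arm
print(arm.close_job())"
```

```text
the job is handed in; nothing more can be done
None
```

The clamp is open and the job is handed in: the jaw is against the end stop with the catch released, and nothing else in the clamp-area pictures has moved (about 9 s used; no verdict was returned).

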